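# Nest the calorimeter and hold it against the sprung stop

### The arm

A 6-joint arm with a two-finger parallel gripper is mounted at the origin on the work surface. World frame = base frame: x ahead of the robot, y to its left, z up, the work surface at z = 0. Lengths are in m, angles in rad, forces in N, time in s.
With the tool pointing down it reaches from about 0.35 to 0.85 m from the base axis. Payload 8.1 kg.
Tool frame: the origin (TCP) lies between the finger pads; the fingertips stand 11 mm ahead of it and the grasp point (between the pads) lies 8 mm behind it (tips_ahead is the z of the fingertips in the tool frame, in m); z points along the fingers, y is the line along which they close (so a half turn about z gives the same grasp; the last joint's range is limited). The gripper opens to 93 mm and grips with 3 to 60 N. Pads are 15 mm wide; open, the fingers measure 128 mm over their backs; the gripper's body (75 mm by 188 mm) begins 65 mm behind the grasp point.
Start: joints at [1.225, 0.13, 1.488, -0, 1.523, -0.085], TCP at [0.155, 0.58, 0.23] pointing down, gripper open.
Joint ranges: [-2.96, 2.96], [-0.89, 2.26], [0.02, 2.5], [-1.34, 4.48], [0, 2.73], [-2.66, 2.66]. Speed limits (rad/s): [2.39, 2.39, 2.79, 3.14, 3.14, 3.14].

### API

Orientations are given as a rotation vector (axis times angle).
In Python, from plant import read_state, read_camera, close_job, tips_ahead gives the robot as it stands. The module is installed in compiled form; this text tells all that it offers.
- The arm moves only by the tool move_arm, never from a script. Its argument "plan" is a list of rows, each a list of 7 numbers: the turn, a rotation vector about the tool's x, y, z in units of 6 degrees (1.0 is 6 degrees), then the shift along the tool's x, y, z in units of 25 mm (1.0 is 25 mm), then the finger opening in mm, from 0 to 93. A call has exactly 10 rows; each row shifts and turns the commanded pose from where the row before left it, along the tool's axes as they then stand; what a row does not reach is not made up. A row lasts 1/10 s, in which the tool goes at most 50 mm and 8.59 degrees, less where a joint would pass 70% of its speed; a pose out of reach is approached as far as the arm can. A call is refused whole if a number of a shift passes 1 or a number of a turn 1, either way. A call with a gripper value outside its range is refused whole. The fingers move at their own pace and stop on an object; "force" is the grip in N (left out, the last holds). Time passes only in rows, so rows that do not move let the fingers close, or fill a call up. It gives the time, the measured TCP pose, the force, the opening and the grip force at its end, in the units of the state.
- read_state(): the state, without advancing time (a new reading comes with each control period).
- read_camera(name): name is "scene" or "top" or "wrist"; returns a dict with "frame" (400x640x3 uint8, red, green, blue), "z_map" (400x640 float32, m along the optical axis (not along the pixel's ray), 0 where there is no reading), "fx", "fy", "cx", "cy" (pixels), "rvec" (rotation vector, rad) and "tvec" (3), from world to camera coordinates, as OpenCV has them. Camera axes: x right, y down, z forward; pixel columns grow to the right and rows downward; lengths in m; the calibration is good to about 2 mm. A picture is of the moment at which its call begins.
- close_job(): hands the job in; it is judged then, once.
The state is a dict: "t": time; "q": joint angles; "dq": joint speeds; "joint_torque": joint torques, N m; "tool_pos": TCP position; "orientation": TCP orientation; "force": force on the tool from outside, world axes, zero at the start; "wrist_torque": the same for the moment, N m; "opening": finger opening in m; "gripper_force": force on a finger pad.
Only numpy, scipy, OpenCV 4.12 (cv2) and the standard library are available. Lean on these libraries where they do the work, as an engineer would, in place of code of your own. Each camera call takes 0.05 s, during which the arm holds its last target. There are 200 camera calls.

### The job

Put the calorimeter set together on the bench by nesting the copper can in the blue jacket and the white tumbler in the can, each standing upright on the floor of the next. Then take the jacket by its handle, slide it along the bench and press it squarely against the middle of the sprung stop's plate, handle pointing straight away from the plate, until the pointer stands inside the green band, never in the red. Finish still holding it there with that steady push, so that I can tape the set down, and leave the jar and the tape roll where they are.

Things in the scene. Friction and masses are not known exactly. Their poses are not given: they have to be found in the camera images.
- jacket: the calorimeter jacket: blue round open pot, outer diameter 88 mm, height 58 mm, wall 3.5 mm (inner diameter 81 mm), floor 5 mm thick, about 0.4 kg, loose on the bench. Origin at the centre of its underside, z up. A straight black handle, 12 mm wide and 20 mm high (28 to 48 mm above the underside), sticks out level along its -x axis to 130 mm from the centre; +x is the side to press against the stop.
- handle (a point): point in the middle of the jacket's handle where it is best gripped from above: 95 mm from the jacket's centre along its -x axis, 38 mm above its underside. The handle's free length runs from 50 to 130 mm from the centre, and the space under it is open.
- can: copper can: round, open at the top, straight sided, outer diameter 62 mm, height 88 mm, wall 3.5 mm (inner diameter 55 mm), floor 5 mm thick, about 0.15 kg. Origin at the centre of its underside, z up. Nested in the jacket its rim stands 35 mm above the jacket's rim.
- tumbler: white tumbler: narrow, open at the top, straight sided, outer diameter 42 mm, height 118 mm, wall 3.5 mm, floor 5 mm thick, about 0.09 kg. Origin at the centre of its underside, z up. Nested in the can its rim stands 35 mm above the can's rim.
- stop: the sprung stop, fixed to the bench: a grey block (80 x 84 mm, 58 mm high) on a dark steel foot, in front of it an upright aluminium plate 100 mm wide (from 10 to 60 mm above the bench) that is pushed back against a spring. Origin at bench level below the middle of the plate's front face with the spring at rest; x is the level direction in which to press (from plate to block), z up. The block begins 60 mm behind the rest position of the plate's face, the foot 25 mm behind it.
- gauge (a joint): travel of the sprung plate in m: 0 at rest, grows as it is pressed, end stop at 0.045. The spring gives 500 N per m (10 N at 0.020). On top of the block a black pointer ending in a 3 mm crossbar (its far edge reads) moves with the plate over a scale: white from 0 to 0.013, green from 0.013 to 0.027, white to 0.032, red beyond.
- plate (a point): middle of the sprung plate's front face, 35 mm above the bench; moves with the plate
- jar: low amber glass jar with yellow lid, diameter 66 mm, height 55 mm; to be left alone. Origin at the centre of its underside.
- tape: roll of white tape lying flat, outer diameter 92 mm, height 48 mm; to be left alone. Origin at the centre of its underside.
Things that resemble listed ones, but are neither listed nor needed, are in the scene too. Leave any purple or yellow look-alike of the tumbler alone.

How it is judged:
On the way, in this order (a step that is already met when the one before it is completed fails the run):
1. tumbler in can in jacket, all standing upright on the bench, before the stop is pressed (horizontal distance between can and jacket below 0.012 m and z of can in the frame of jacket between 0 and 0.009 m and angle between each of can, tumbler, jacket's own z axis and vertical below 0.1 rad and horizontal distance between tumbler and can below 0.012 m and z of tumbler in the frame of can between 0 and 0.009 m and height (world z) of jacket below 0.005 m and value of joint gauge below 0.005 m), for 0.3 s.
2. the nested set is pressed squarely against the stop with the pointer in the green band (horizontal distance between can and jacket below 0.012 m and z of can in the frame of jacket between 0 and 0.009 m and angle between each of can, tumbler, jacket's own z axis and vertical below 0.1 rad and horizontal distance between tumbler and can below 0.012 m and z of tumbler in the frame of can between 0 and 0.009 m and height (world z) of jacket below 0.005 m and value of joint gauge between 0.013 and 0.027 m and contact force between jacket and stop between 5.5 and 14.5 N and y of jacket in the frame of stop between -0.015 and 0.015 m and angle between the x axis of jacket and the x axis of stop, either way round below 0.17 rad and x of handle in the frame of stop below -0.09 m and contact force between the fingers and jacket above 2 N and contact force between each of the arm, the fingers and stop below 0.5 N), for 0.5 s.
At the end, for the whole second after the job is handed in: Tumbler in can in jacket, each upright (0.1 rad) on the next floor (4 mm), jacket flat on the bench; fingers still on the jacket, pressing it on the stop with 5.5-14.5 N, gauge 0.013-0.027; within 15 mm of the plate's middle, handle square within 0.17 rad; at rest, robot not touching the stop (all of step 2 and linear speed of each of jacket, can, tumbler below 0.01 m/s and velocity of joint gauge between -0.01 and 0.01 m/s); the arm keeps its last pose, push and grip.
It fails at once if the pointer runs into the red (gauge over 0.032 m) (value of joint gauge above 0.032 m).
It fails at once if the jar or the tape roll is shifted by more than 20 mm (distance of any of jar, tape from where it was at the start of the episode above 0.02 m).
It also fails if it takes over 72 s, if anything falls off the work surface, if the arm or the gripper's body presses on something with over 40 N, if the wrist force passes 120 N, or if a joint passes its speed limit or range.

## Working session

There is one attempt and no reset: what is moved stays moved. The work goes in short steps, Python scripts to look and compute and a tool call to move; the robot and the scene stay as the last step left them, time stands still between calls to the robot, and variables do not carry over. Pictures are saved under pics/ and viewed, at most 10 in all, crops included, and the job is handed in when it is done.

Besides the shell and the picture viewer there is one more tool, called as name([rows], argument=value, ...), one row to a line, values as JSON. move_arm: Moves the arm, as the interface text tells. Its arguments: {"type":"object","properties":{"plan":{"type":"array","items":{"type":"array","items":{"type":"number"}}},"force":{"type":"number"}},"required":["plan"]}

```bash
mkdir -p pics
cat > h.py <<'E'
import numpy as np, cv2
from plant import *
from scipy.spatial.transform import Rotation as R
def cam(n,save=None):
    c=read_camera(n); c['R']=R.from_rotvec(np.array(c['rvec']).ravel()).as_matrix(); c['t']=np.array(c['tvec']).ravel()
    if save: cv2.imwrite('pics/'+save,c['frame'][:,:,::-1])
    return c
def ray(c,u,v,z):
    d=c['R'].T@np.array([(u-c['cx'])/c['fx'],(v-c['cy'])/c['fy'],1]); o=-c['R'].T@c['t']
    return o+d*(z-o[2])/d[2]
def cloud(c):
    v,u=np.mgrid[0:400,0:640]; Z=c['z_map']
    P=np.stack([(u-c['cx'])/c['fx']*Z,(v-c['cy'])/c['fy']*Z,Z],-1)
    P=(P-c['t'])@c['R']; P[Z==0]=np.nan
    return P
E
python3 - <<'E'
from h import *
a=cam('scene');b=cam('top')
cv2.imwrite('pics/top.png',b['frame'][:,:,::-1]);cv2.imwrite('pics/scene.png',a['frame'][:,:,::-1])
for c in(a,b):print(-c['R'].T@c['t'],c['fx'],(c['z_map']>0).mean())
s=read_state();print(s)
E
```

```text
[ 1.18688325 -0.12021432  0.69549985] 449.30795620907264 0.99616796875
[ 0.45125313 -0.05487649  1.05613391] 436.6569543168948 0.99603125
{'t': 0.1, 'q': array([ 1.22463283e+00,  1.31070611e-01,  1.48915044e+00, -2.27539965e-05,
        1.52299222e+00, -8.54101807e-02]), 'dq': array([ 1.22915293e-06, -1.70799391e-03, -4.78338144e-03, -2.20925218e-04,
        1.22317510e-03, -5.81712721e-04]), 'joint_torque': array([ 1.50657550e-03, -5.61340392e+01, -4.93098092e+01,  7.70685752e-02,
        2.91302166e-02, -9.09764168e-06]), 'tool_pos': array([0.15451278, 0.57926303, 0.22871226]), 'orientation': array([-4.08386883e-01, -3.11460714e+00,  2.49400491e-03]), 'force': array([ 0.26382457, -0.50732419, -0.76954695]), 'wrist_torque': array([ 0.04114649, -0.01802688,  0.04485481]), 'gripper_force': 0.0, 'opening': 0.09283617537951559}
```

View pics/top.png

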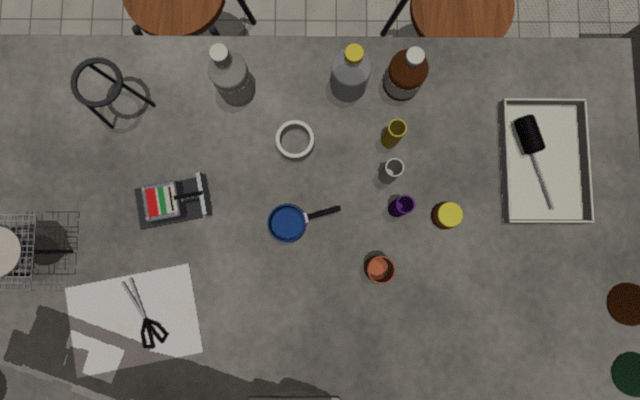

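View pics/scene.png

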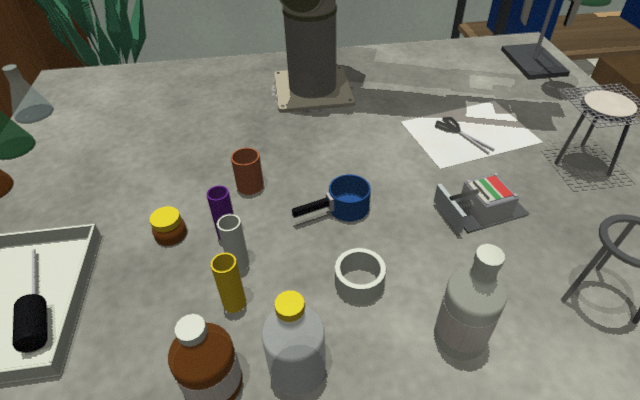

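Candidates in top view: tumbler is white (394,168); the purple (402,205) and yellow (394,130) ones are look-alikes to leave. The can is copper (379,268), not the jar (450,215). The jacket is blue (287,222), not the tape (294,140). The stop is at (175,200), with its plate at (204,193) and its press direction to image left.

Run:
```python
from h import *
b=cam('top');P=cloud(b)
hsv=cv2.cvtColor(b['frame'],cv2.COLOR_RGB2HSV)
def ring(n,u,v,r,zl,zh):
    s=P[max(0,v-r):v+r,u-r:u+r].reshape(-1,3); s=s[(s[:,2]>zl)&(s[:,2]<zh)]
    c,rad=cv2.minEnclosingCircle(s[:,:2].astype(np.float32)*1000) ; print(n,np.round(c,1),round(rad,1),len(s),s[:,2].max().round(3))
ring('tumbler',394,168,16,.108,.13); ring('purple',402,205,16,.09,.14); ring('yellow',394,130,18,.08,.14)
ring('can',379,268,20,.08,.1); ring('jar',450,215,18,.045,.07); ring('tape',294,140,25,.04,.06)
ring('jacket',286,222,21,.051,.064)
m=(P[...,2]>.036)&(P[...,2]<.055); m[:, :312]=0;m[:,345:]=0;m[:200]=0;m[:235]&=True;m[235:]=0
s=P[m]; vx,vy,x0,y0=cv2.fitLine(s[:,:2].astype(np.float32),cv2.DIST_HUBER,0,.001,.001).ravel();print('handle',vx,vy,x0,y0,np.degrees(np.arctan2(vy,vx)),s.min(0),s.max(0))
# stop
reg=np.zeros((400,640),bool);reg[165:235,130:215]=1
for n,l,h,c0,c1 in(('plate',.05,.068,194,215),('block',.054,.066,135,190)):
    mm=reg&(P[...,2]>l)&(P[...,2]<h);mm[:,:c0]=0;mm[:,c1:]=0
    s=P[mm][:,:2].astype(np.float32)*1000; rr=cv2.minAreaRect(s);print(n,rr,cv2.boxPoints(rr).round(1).tolist())
C=np.vstack([b['frame'][110:290,230:480]]);C=cv2.resize(C[:,:,::-1],None,fx=3,fy=3);cv2.imwrite('pics/crop.png',C)
```

```text
tumbler [ 626.4 -221. ] 20.8 122 0.124
purple [ 545.9 -242.9] 20.9 179 0.122
yellow [ 715.3 -228. ] 21.1 251 0.122
can [ 404.3 -194.1] 31.0 154 0.092
jar [ 529.9 -358.3] 29.4 511 0.062
tape [707.3   0.8] 46.3 494 0.054
jacket [508.4  14. ] 46.9 208 0.063
handle 0.29163343 -0.95653015 0.5341182 -0.07240203 -73.04423 [ 0.51886833 -0.10544309  0.03774252] [ 0.5487461  -0.04039609  0.0529424 ]
plate ((574.8906860351562, 219.74917602539062), (99.75944519042969, 21.959962844848633), 12.02395248413086) [[523.7999877929688, 220.10000610351562], [528.4000244140625, 198.60000610351562], [626.0, 219.39999389648438], [621.4000244140625, 240.89999389648438]]
block ((560.03271484375, 293.4996032714844), (84.08465576171875, 107.89680480957031), 11.540852546691895) [[508.0, 337.8999938964844], [529.5999755859375, 232.1999969482422], [612.0, 249.10000610351562], [590.4000244140625, 354.79998779296875]]
```

View pics/crop.png

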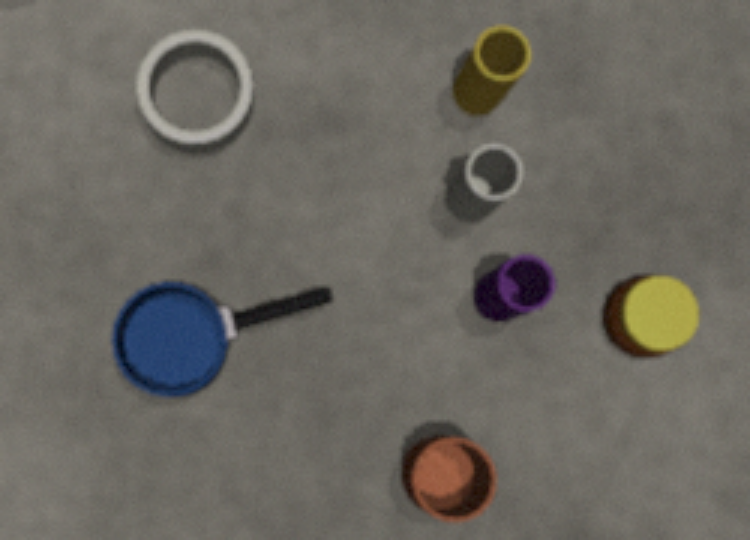

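The crop confirms: white tumbler rim at crop (494,172), copper can (450,478), and jacket (170,338) with its handle running to (325,297). Next I write a move-calculation helper.

```bash
cat >> h.py <<'E'
def to(*pts,yaw=None):
    """totals in tool axes/units (turn first, then shifts)"""
    s=read_state(); Rm=R.from_rotvec(s['orientation']); M=Rm.as_matrix(); p=np.array(s['tool_pos'])
    y=np.degrees(np.arctan2(M[1,1],M[0,1]))
    print('t',s['t'],'pos',p.round(4),'yaw',y.round(2),'tilt',np.degrees(np.arccos(-M[2,2])).round(2),'F',np.round(s['force'],1),'op',round(s['opening'],4),'gf',round(s['gripper_force'],1),'q',s['q'].round(2))
    if yaw is not None:
        d=(yaw-y+90)%180-90; print('turn z units',round(-d/6,2)); y+=d
    # level (vertical) tool after turning
    c,sn=np.cos(np.radians(y)),np.sin(np.radians(y)); T=np.array([[-sn,c,0],[c,sn,0],[0,0,-1]])
    for q in pts: print(q,'shift units',(T@(np.array(q)-p)/.025).round(2)); p=np.array(q)
E
python3 - <<'E'
from h import *
M=R.from_rotvec(read_state()['orientation']).as_matrix();print(M.round(3),tips_ahead)
to((.22,.36,.229),(.42,.1,.229),(.404,-.194,.14),(.404,-.194,.073),yaw=75)
E
```

```text
[[-0.966  0.258 -0.   ]
 [ 0.258  0.966 -0.001]
 [ 0.    -0.001 -1.   ]] 0.011
t 0.15 pos [0.1546 0.5793 0.2288] yaw 75.06 tilt 0.08 F [ 0.5  0.  -0.6] op 0.0933 gf 0.0 q [ 1.22  0.13  1.49 -0.    1.52 -0.09]
turn z units 0.01
(0.22, 0.36, 0.229) shift units [-4.8  -7.8  -0.01]
(0.42, 0.1, 0.229) shift units [-10.42  -7.98   0.  ]
(0.404, -0.194, 0.14) shift units [ -2.43 -11.52   3.56]
(0.404, -0.194, 0.073) shift units [0.   0.   2.68]
```

move_arm([
  [0, 0, 0, -0.5, -0.8, 0, 93],
  [0, 0, 0, -0.5, -0.8, 0, 93],
  [0, 0, 0, -0.5, -0.8, 0, 93],
  [0, 0, 0, -0.5, -0.8, 0, 93],
  [0, 0, 0, -0.5, -0.8, 0, 93],
  [0, 0, 0, -0.5, -0.8, 0, 93],
  [0, 0, 0, -0.5, -0.8, 0, 93],
  [0, 0, 0, -0.5, -0.8, 0, 93],
  [0, 0, 0, -0.5, -0.8, 0, 93],
  [0, 0, 0, -0.5, -0.8, 0, 93],
], force=15)

```text
t: 1.15
tool_pos: [0.2239, 0.3532, 0.2294]
orientation: [-0.408, -3.115, 0.001]
force: [0.0, -0.4, 0.4]
opening: 0.093
gripper_force: 0.0
```

move_arm([
  [0, 0, 0, -1, -0.8, 0, 93],
  [0, 0, 0, -1, -0.8, 0, 93],
  [0, 0, 0, -1, -0.8, 0, 93],
  [0, 0, 0, -1, -0.8, 0, 93],
  [0, 0, 0, -1, -0.8, 0, 93],
  [0, 0, 0, -1, -0.8, 0, 93],
  [0, 0, 0, -1, -0.8, 0, 93],
  [0, 0, 0, -1, -0.8, 0, 93],
  [0, 0, 0, -1, -0.8, 0, 93],
  [0, 0, 0, -1, -0.8, 0, 93],
])

```text
t: 2.15
tool_pos: [0.4143, 0.0953, 0.2295]
orientation: [-0.409, -3.115, -0.0]
force: [0.3, -0.0, -0.2]
opening: 0.0929
gripper_force: 0.0
```

Run:
```python
from h import *
to((.404,-.194,.14),(.404,-.194,.073),yaw=75)
```

```text
t 2.15 pos [0.4143 0.0953 0.2295] yaw 75.05 tilt 0.01 F [ 0.3 -0.  -0.2] op 0.0929 gf 0.0 q [ 0.11 -0.36  1.94  0.    1.56 -1.2 ]
turn z units 0.01
(0.404, -0.194, 0.14) shift units [ -2.6  -11.28   3.58]
(0.404, -0.194, 0.073) shift units [0.   0.   2.68]
```

move_arm([
  [0, 0, 0, -0.2, -1, 0, 93],
  [0, 0, 0, -0.2, -1, 0, 93],
  [0, 0, 0, -0.2, -1, 0, 93],
  [0, 0, 0, -0.2, -1, 0, 93],
  [0, 0, 0, -0.2, -1, 0, 93],
  [0, 0, 0, -0.3, -1, 0.3, 93],
  [0, 0, 0, -0.3, -1, 0.8, 93],
  [0, 0, 0, -0.3, -1, 0.8, 93],
  [0, 0, 0, -0.3, -1, 0.8, 93],
  [0, 0, 0, -0.3, -1, 0.3, 93],
])

```text
t: 3.15
tool_pos: [0.4084, -0.1615, 0.1522]
orientation: [-0.408, -3.112, -0.002]
force: [1.1, -0.7, 0.0]
opening: 0.0927
gripper_force: 0.0
```

move_arm([
  [0, 0, 0, -0.1, -0.8, 0, 93],
  [0, 0, 0, 0, -0.48, 0, 93],
  [0, 0, 0, 0, 0, 0, 93],
  [0, 0, 0, 0, 0, 0, 93],
  [0, 0, 0, 0, 0, 0, 93],
  [0, 0, 0, 0, 0, 0, 93],
  [0, 0, 0, 0, 0, 0, 93],
  [0, 0, 0, 0, 0, 0, 93],
  [0, 0, 0, 0, 0, 0, 93],
  [0, 0, 0, 0, 0, 0, 93],
])

```text
t: 4.15
tool_pos: [0.4039, -0.1926, 0.1546]
orientation: [-0.408, -3.115, -0.0]
force: [-0.6, 0.1, -0.0]
opening: 0.0929
gripper_force: 0.0
```

Run:
```python
from h import *
c=cam('wrist','w1.png');P=cloud(c)
m=(P[...,2]>.08)&(P[...,2]<.1);s=P[m];s=s[np.hypot(s[:,0]-.404,s[:,1]+.194)<.045];print(len(s))
print(cv2.minEnclosingCircle(s[:,:2].astype(np.float32)*1000) if len(s) else 0)
to((.404,-.194,.073),yaw=75)
```

```text
1207
((402.7686462402344, -194.54580688476562), 30.97380828857422)
t 4.2 pos [ 0.404  -0.1926  0.1546] yaw 75.06 tilt 0.0 F [-0.1  0.4 -0.2] op 0.093 gf 0.0 q [-0.56 -0.25  1.99 -0.    1.4  -1.87]
turn z units 0.01
(0.404, -0.194, 0.073) shift units [-0.01 -0.05  3.27]
```

View pics/w1.png

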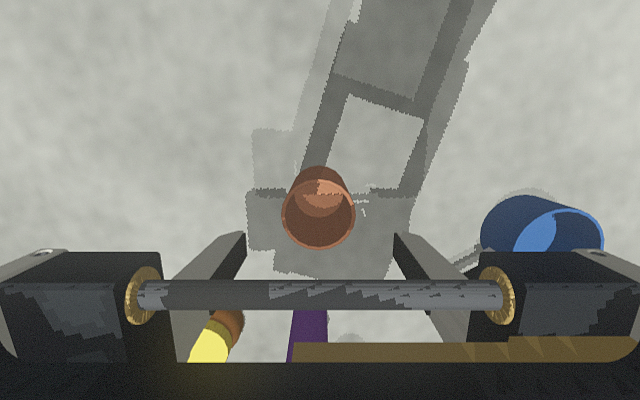

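The can's rim (318,215) lies between the fingers at (245,240) and (395,240). I go down and grip.

move_arm([
  [0, 0, 0, 0, -0.09, 0.4, 93],
  [0, 0, 0, 0, 0, 0.8, 93],
  [0, 0, 0, 0, 0, 0.8, 93],
  [0, 0, 0, 0, 0, 0.8, 93],
  [0, 0, 0, 0, 0, 0.4, 93],
  [0, 0, 0, 0, 0, 0, 93],
  [0, 0, 0, 0, 0, 0, 50],
  [0, 0, 0, 0, 0, 0, 50],
  [0, 0, 0, 0, 0, 0, 50],
  [0, 0, 0, 0, 0, 0, 50],
], force=12)

```text
t: 5.2
tool_pos: [0.4039, -0.1952, 0.0754]
orientation: [0.408, 3.114, -0.001]
force: [-0.1, -0.3, -0.1]
opening: 0.0657
gripper_force: 0.0
```

move_arm([
  [0, 0, 0, 0, 0, 0, 50],
  [0, 0, 0, 0, 0, 0, 50],
  [0, 0, 0, 0, 0, 0, 50],
  [0, 0, 0, 0, 0, -0.3, 50],
  [0, 0, 0, 0, 0, -0.7, 50],
  [0, 0, 0, 0, 0, -0.8, 50],
  [0, 0, 0, 0, 0, -0.8, 50],
  [0, 0, 0, 0, 0, -0.8, 50],
  [0, 0, 0, 0, 0, -0.4, 50],
  [0, 0, 0, 0, 0, 0, 50],
])

```text
t: 6.2
tool_pos: [0.4041, -0.1954, 0.1712]
orientation: [0.408, 3.113, -0.002]
force: [-0.9, 0.5, -1.1]
opening: 0.0604
gripper_force: 12.0
```

Run:
```python
from h import *
b=cam('top');P=cloud(b)
# refine jacket centre: rim points away from handle side, least squares circle
s=P[195:250,262:312].reshape(-1,3); s=s[(s[:,2]>.054)&(s[:,2]<.066)&(s[:,1]>.0)]
from scipy.optimize import least_squares
f=least_squares(lambda k:np.hypot(s[:,0]-k[0],s[:,1]-k[1])-.0425,[.508,.015],loss='soft_l1',f_scale=.002);print('jacket',f.x,len(s),np.sqrt(2*f.cost/len(s)))
k=f.x; to((k[0],k[1],.17),(k[0],k[1],.078),yaw=75)
```

```text
jacket [0.50790652 0.01717021] 112 0.0010589449179929853
t 6.25 pos [ 0.4035 -0.195   0.1698] yaw 75.06 tilt 0.05 F [ 0.   0.2 -1.5] op 0.0601 gf 12.0 q [-0.56 -0.26  1.97 -0.    1.43 -1.87]
turn z units 0.01
(np.float64(0.5079065172320505), np.float64(0.017170212889094892), 0.17) shift units [-1.84  9.28 -0.01]
(np.float64(0.5079065172320505), np.float64(0.017170212889094892), 0.078) shift units [0.   0.   3.68]
```

move_arm([
  [0, 0, 0, -0.1, 0.5, 0, 50],
  [0, 0, 0, -0.2, 1, 0, 50],
  [0, 0, 0, -0.2, 1, 0, 50],
  [0, 0, 0, -0.2, 1, 0, 50],
  [0, 0, 0, -0.2, 1, 0, 50],
  [0, 0, 0, -0.2, 1, 0, 50],
  [0, 0, 0, -0.2, 1, 0, 50],
  [0, 0, 0, -0.2, 1, 0, 50],
  [0, 0, 0, -0.2, 1, 0, 50],
  [0, 0, 0, -0.34, 0.78, 0, 50],
])

```text
t: 7.25
tool_pos: [0.5118, 0.0187, 0.168]
orientation: [-0.407, -3.112, -0.001]
force: [0.4, -0.5, -0.8]
opening: 0.0603
gripper_force: 12.0
```

move_arm([
  [0, 0, 0, 0, 0, 0, 50],
  [0, 0, 0, 0, 0, 0.4, 50],
  [0, 0, 0, 0, 0, 0.6, 50],
  [0, 0, 0, 0, 0, 0.3, 50],
  [0, 0, 0, 0, 0, 0, 50],
  [0, 0, 0, 0, 0, 0, 50],
  [0, 0, 0, 0, 0, 0, 50],
  [0, 0, 0, 0, 0, 0, 50],
  [0, 0, 0, 0, 0, 0, 50],
  [0, 0, 0, 0, 0, 0, 50],
])

```text
t: 8.25
tool_pos: [0.5127, 0.0161, 0.1375]
orientation: [0.408, 3.114, 0.0]
force: [0.3, -0.8, -1.3]
opening: 0.0604
gripper_force: 12.0
```

Run:
```python
from h import *
to((.5079,.0172,.082),yaw=75)
c=cam('wrist');a=cam('scene')
cv2.imwrite('pics/s2.png',np.hstack([cv2.resize(a['frame'][110:260,260:430],(510,450)),c['frame'][:,170:470][:400].repeat(1,0)[:400] if 0 else cv2.resize(c['frame'][:,180:460],(280,450))])[:,:,::-1])
```

```text
t 8.25 pos [0.5127 0.0161 0.1375] yaw 75.06 tilt 0.04 F [ 0.3 -0.8 -1.3] op 0.0604 gf 12.0 q [-0.07 -0.04  1.84 -0.    1.35 -1.38]
turn z units 0.01
(0.5079, 0.0172, 0.082) shift units [ 0.2  -0.01  2.22]
```

View pics/s2.png

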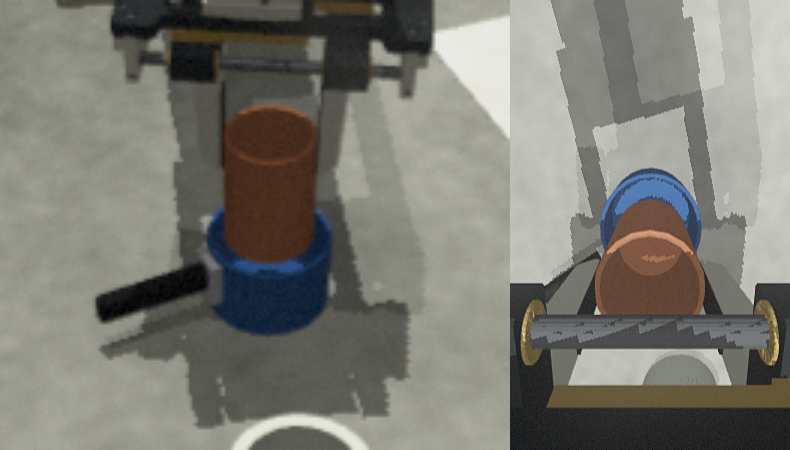

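The can (270,180) hangs upright above the jacket (268,270). I correct by 5 mm and lower it.

move_arm([
  [0, 0, 0, 0.2, 0, 0, 50],
  [0, 0, 0, 0, 0, 0, 50],
  [0, 0, 0, 0, 0, 0.4, 50],
  [0, 0, 0, 0, 0, 0.4, 50],
  [0, 0, 0, 0, 0, 0.4, 50],
  [0, 0, 0, 0, 0, 0.4, 50],
  [0, 0, 0, 0, 0, 0.3, 50],
  [0, 0, 0, 0, 0, 0.3, 50],
  [0, 0, 0, 0, 0, 0, 50],
  [0, 0, 0, 0, 0, 0, 50],
])

```text
t: 9.35
tool_pos: [0.5077, 0.0174, 0.0821]
orientation: [-0.408, -3.115, 0.0]
force: [-0.3, 0.1, -2.3]
opening: 0.06
gripper_force: 12.0
```

Run:
```python
from h import *
to((.5079,.0172,.080),yaw=75)
```

```text
t 9.35 pos [0.5077 0.0174 0.0821] yaw 75.06 tilt 0.01 F [-0.3  0.1 -2.3] op 0.06 gf 12.0 q [-0.07  0.01  1.9  -0.    1.24 -1.38]
turn z units 0.01
(0.5079, 0.0172, 0.08) shift units [-0.01 -0.01  0.08]
```

move_arm([
  [0, 0, 0, 0, 0, 0.06, 50],
  [0, 0, 0, 0, 0, 0, 70],
  [0, 0, 0, 0, 0, 0, 75],
  [0, 0, 0, 0, 0, 0, 75],
  [0, 0, 0, 0, 0, -0.4, 75],
  [0, 0, 0, 0, 0, -0.8, 75],
  [0, 0, 0, 0, 0, -0.9, 75],
  [0, 0, 0, 0, 0, -0.9, 75],
  [0, 0, 0, 0, 0, -0.8, 75],
  [0, 0, 0, 0, 0, 0, 75],
])

```text
t: 10.35
tool_pos: [0.5099, 0.0173, 0.1799]
orientation: [0.408, 3.108, 0.001]
force: [0.7, -0.4, 0.3]
opening: 0.0752
gripper_force: 0.0
```

Run:
```python
from h import *
to((.626,-.222,.17),(.626,-.222,.1),yaw=80)
```

```text
t 10.35 pos [0.5099 0.0173 0.1799] yaw 75.06 tilt 0.38 F [ 0.7 -0.4  0.3] op 0.0752 gf 0.0 q [-0.07 -0.09  1.8  -0.    1.42 -1.38]
turn z units -0.82
(0.626, -0.222, 0.17) shift units [-6.23 -8.62  0.4 ]
(0.626, -0.222, 0.1) shift units [0.  0.  2.8]
```

move_arm([
  [0, 0, 0, -0.5, -0.6, 0, 75],
  [0, 0, 0, -0.9, -1, 0, 75],
  [0, 0, 0, -0.9, -1, 0, 75],
  [0, 0, 0, -0.9, -1, 0, 75],
  [0, 0, 0, -0.9, -1, 0, 75],
  [0, 0, 0, -0.9, -1, 0, 75],
  [0, 0, 0, -0.9, -1, 0, 75],
  [0, 0, 0, -0.7, -0.9, 0, 75],
  [0, 0, 0, -0.4, -0.5, 0, 75],
  [0, 0, 0, 0, 0, 0, 75],
])

```text
t: 11.35
tool_pos: [0.6249, -0.2229, 0.1743]
orientation: [-0.412, -3.113, 0.0]
force: [-0.4, 0.3, 0.4]
opening: 0.0751
gripper_force: 0.0
```

Run:
```python
from h import *
b=cam('wrist');P=cloud(b)
s=P[(P[...,2]>.11)&(P[...,2]<.126)];s=s[np.hypot(s[:,0]-.626,s[:,1]+.221)<.032];print(len(s))
(x,y),r=cv2.minEnclosingCircle(s[:,:2].astype(np.float32)*1000);print(x,y,r)
to((x/1000,y/1000,.1),yaw=75)
c=cam('top');P=cloud(c)
s=P[195:250,255:315].reshape(-1,3)
for n,l,h in(('can',.086,.1),('jacket',.055,.064)):
    q=s[(s[:,2]>l)&(s[:,2]<h)&(s[:,1]>-.028)];print(n,len(q),cv2.minEnclosingCircle(q[:,:2].astype(np.float32)*1000))
cv2.imwrite('pics/w3.png',np.vstack([b['frame'][:,:,::-1],cv2.resize(c['frame'][190:256,260:460,::-1],(640,200))]))
```

```text
857
625.6903076171875 -221.84423828125 20.901302337646484
t 11.4 pos [ 0.6247 -0.2214  0.1744] yaw 74.98 tilt 0.09 F [ 0.3  0.4 -1.2] op 0.0751 gf 0.0 q [-0.42  0.33  1.36  0.    1.45 -1.73]
turn z units -0.0
(0.6256903076171875, -0.22184423828125, 0.1) shift units [-0.04 -0.01  2.98]
can 145 ((508.45892333984375, 17.538597106933594), 30.91334342956543)
jacket 195 ((508.65643310546875, 14.28797435760498), 46.9933967590332)
```

View pics/w3.png

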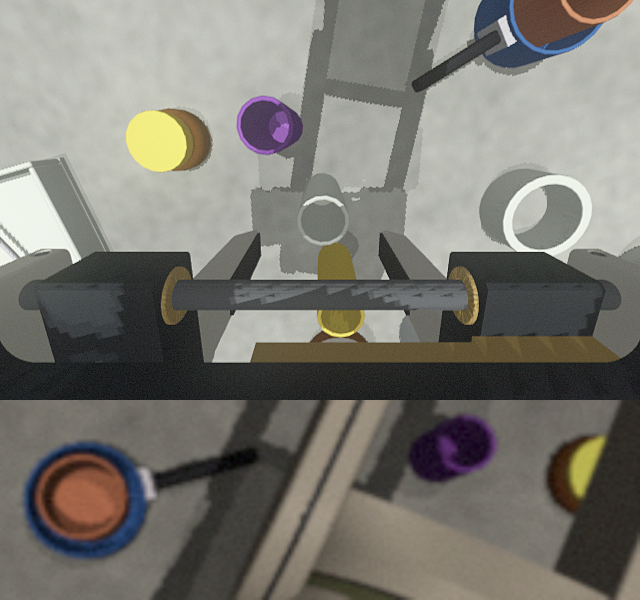

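The white tumbler (323,218) is centred between the fingers, the yellow one (340,315) is clear of them, and the can is standing in the jacket (lower strip, 85,495). I descend and grip.

move_arm([
  [0, 0, 0, -0.04, 0, 0.3, 75],
  [0, 0, 0, 0, 0, 0.6, 75],
  [0, 0, 0, 0, 0, 0.7, 75],
  [0, 0, 0, 0, 0, 0.7, 75],
  [0, 0, 0, 0, 0, 0.6, 75],
  [0, 0, 0, 0, 0, 0.1, 75],
  [0, 0, 0, 0, 0, 0, 75],
  [0, 0, 0, 0, 0, 0, 30],
  [0, 0, 0, 0, 0, 0, 30],
  [0, 0, 0, 0, 0, 0, 30],
], force=12)

```text
t: 12.45
tool_pos: [0.6268, -0.2215, 0.1017]
orientation: [0.408, 3.113, -0.001]
force: [0.2, 0.1, 0.3]
opening: 0.0555
gripper_force: 0.0
```

move_arm([
  [0, 0, 0, 0, 0, 0, 30],
  [0, 0, 0, 0, 0, 0, 30],
  [0, 0, 0, 0, 0, 0, 30],
  [0, 0, 0, 0, 0, -0.4, 30],
  [0, 0, 0, 0, 0, -0.8, 30],
  [0, 0, 0, 0, 0, -1, 30],
  [0, 0, 0, 0, 0, -1, 30],
  [0, 0, 0, 0, 0, -1, 30],
  [0, 0, 0, 0, 0, -0.8, 30],
  [0, 0, 0, 0, 0, -0.5, 30],
])

```text
t: 13.45
tool_pos: [0.6267, -0.2214, 0.241]
orientation: [0.408, 3.112, -0.001]
force: [0.4, -0.2, -1.3]
opening: 0.0407
gripper_force: 12.0
```

Run:
```python
from h import *
to((.5085,.0175,.23),(.5085,.0175,.12),yaw=75)
```

```text
t 13.45 pos [ 0.6267 -0.2214  0.241 ] yaw 75.06 tilt 0.17 F [ 0.4 -0.2 -1.3] op 0.0407 gf 12.0 q [-0.42  0.3   1.28 -0.    1.56 -1.73]
turn z units 0.01
(0.5085, 0.0175, 0.23) shift units [7.04 8.01 0.44]
(0.5085, 0.0175, 0.12) shift units [0.  0.  4.4]
```

move_arm([
  [0, 0, 0, 0.4, 0.5, 0, 30],
  [0, 0, 0, 0.8, 0.9, 0, 30],
  [0, 0, 0, 0.8, 1, 0, 30],
  [0, 0, 0, 0.8, 1, 0, 30],
  [0, 0, 0, 0.9, 1, 0, 30],
  [0, 0, 0, 0.9, 1, 0, 30],
  [0, 0, 0, 0.9, 1, 0, 30],
  [0, 0, 0, 0.7, 0.8, 0, 30],
  [0, 0, 0, 0.5, 0.5, 0, 30],
  [0, 0, 0, 0.3, 0.3, 0, 30],
])

```text
t: 14.45
tool_pos: [0.508, 0.0182, 0.2382]
orientation: [-0.407, -3.115, 0.0]
force: [-0.0, 0.0, -1.3]
opening: 0.0411
gripper_force: 12.0
```

move_arm([
  [0, 0, 0, 0, 0, 0, 30],
  [0, 0, 0, 0, 0, 0.5, 30],
  [0, 0, 0, 0, 0, 0.5, 30],
  [0, 0, 0, 0, 0, 0, 30],
  [0, 0, 0, 0, 0, 0, 30],
  [0, 0, 0, 0, 0, 0, 30],
  [0, 0, 0, 0, 0, 0, 30],
  [0, 0, 0, 0, 0, 0, 30],
  [0, 0, 0, 0, 0, 0, 30],
  [0, 0, 0, 0, 0, 0, 30],
])

```text
t: 15.45
tool_pos: [0.5087, 0.0172, 0.2133]
orientation: [0.408, 3.115, -0.0]
force: [-0.2, -0.3, -0.5]
opening: 0.0408
gripper_force: 12.0
```

Run:
```python
from h import *
to((.5090,.0178,.112),yaw=75)
c=cam('wrist');a=cam('scene')
cv2.imwrite('pics/s4.png',np.hstack([cv2.resize(a['frame'][90:240,260:430],(510,450)),cv2.resize(c['frame'][:,180:460],(280,450))])[:,:,::-1])
P=cloud(c);z=P[...,2];s=P[(z>.085)&(z<.1)];s=s[np.hypot(s[:,0]-.508,s[:,1]-.0175)<.04];print(len(s),s.min(0),s.max(0))
```

```text
t 15.45 pos [0.5087 0.0172 0.2133] yaw 75.06 tilt 0.02 F [-0.2 -0.3 -0.5] op 0.0408 gf 12.0 q [-0.07 -0.11  1.76 -0.    1.49 -1.38]
turn z units 0.01
(0.509, 0.0178, 0.112) shift units [-0.01  0.03  4.05]
471 [ 0.47638234 -0.0135429   0.08507436] [0.52825971 0.04792493 0.09472644]
```

View pics/s4.png

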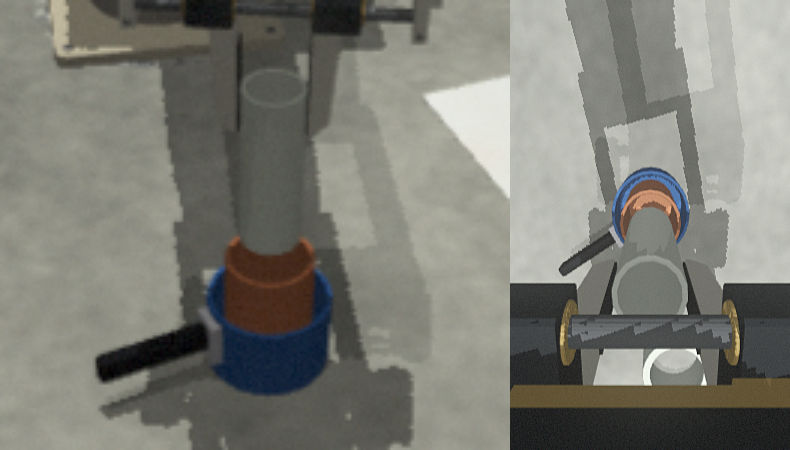

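The tumbler (272,170) hangs upright over the can's mouth (270,245), centred. I lower it.

move_arm([
  [0, 0, 0, 0.02, 0.03, 0.2, 30],
  [0, 0, 0, 0, 0, 0.4, 30],
  [0, 0, 0, 0, 0, 0.5, 30],
  [0, 0, 0, 0, 0, 0.6, 30],
  [0, 0, 0, 0, 0, 0.6, 30],
  [0, 0, 0, 0, 0, 0.6, 30],
  [0, 0, 0, 0, 0, 0.6, 30],
  [0, 0, 0, 0, 0, 0.4, 30],
  [0, 0, 0, 0, 0, 0.1, 30],
  [0, 0, 0, 0, 0, 0, 30],
])

```text
t: 16.55
tool_pos: [0.5081, 0.018, 0.1127]
orientation: [-0.408, -3.114, 0.0]
force: [0.3, -0.2, -1.1]
opening: 0.0415
gripper_force: 12.0
```

Run:
```python
from h import *
to((.5087,.0175,.111),yaw=75)
```

```text
t 16.55 pos [0.5081 0.018  0.1127] yaw 75.06 tilt 0.04 F [ 0.3 -0.2 -1.1] op 0.0415 gf 12.0 q [-0.07 -0.03  1.87 -0.    1.3  -1.38]
turn z units 0.01
(0.5087, 0.0175, 0.111) shift units [-0.03 -0.02  0.07]
```

move_arm([
  [0, 0, 0, 0, 0, 0.06, 30],
  [0, 0, 0, 0, 0, 0, 50],
  [0, 0, 0, 0, 0, 0, 55],
  [0, 0, 0, 0, 0, 0, 55],
  [0, 0, 0, 0, 0, -0.4, 55],
  [0, 0, 0, 0, 0, -0.8, 55],
  [0, 0, 0, 0, 0, -0.9, 55],
  [0, 0, 0, 0, 0, -0.9, 55],
  [0, 0, 0, 0, 0, -0.5, 55],
  [0, 0, 0, 0, 0, 0, 55],
])

```text
t: 17.55
tool_pos: [0.5098, 0.018, 0.2019]
orientation: [0.408, 3.11, 0.0]
force: [-0.2, 0.4, 0.5]
opening: 0.0549
gripper_force: 0.0
```

Run:
```python
from h import *
b=cam('top');P=cloud(b)
m=(P[...,2]>.036)&(P[...,2]<.055)&(P[...,1]<-.035)&(P[...,1]>-.12)&(P[...,0]>.51)&(P[...,0]<.56)
s=P[m];vx,vy,x0,y0=cv2.fitLine(s[:,:2].astype(np.float32),cv2.DIST_HUBER,0,.001,.001).ravel();print('handle',vx,vy,x0,y0,np.degrees(np.arctan2(vy,vx)),len(s),s[:,1].min())
to((.5356,-.0737,.18),(.5356,-.0737,.030),yaw=17)
to((.5356,-.0737,.18))
cv2.imwrite('pics/t5.png',cv2.resize(b['frame'][130:290,120:360,::-1],(720,480)))
```

```text
handle 0.29082498 -0.95677626 0.5398091 -0.09173728 -73.09264 44 -0.10539238568480637
t 17.6 pos [0.509  0.018  0.2001] yaw 75.06 tilt 0.12 F [-0.5  0.2 -0.9] op 0.0547 gf 0.0 q [-0.07 -0.1   1.78  0.    1.46 -1.38]
turn z units 9.68
(0.5356, -0.0737, 0.18) shift units [-3.82 -0.05  0.8 ]
(0.5356, -0.0737, 0.03) shift units [0. 0. 6.]
t 17.6 pos [0.509  0.018  0.2001] yaw 75.06 tilt 0.12 F [-0.5  0.2 -0.9] op 0.0547 gf 0.0 q [-0.07 -0.1   1.78  0.    1.46 -1.38]
(0.5356, -0.0737, 0.18) shift units [-1.97 -3.27  0.8 ]
```

View pics/t5.png

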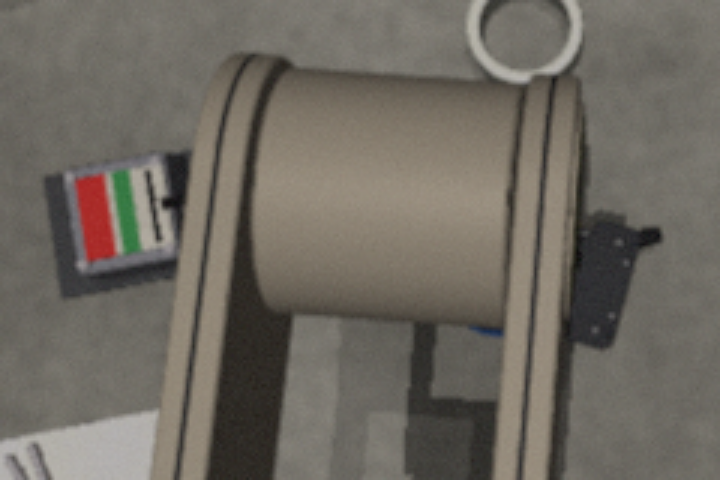

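The arm hides the set in the top view, but the pointer rests at crop (150,205) in the white and the handle tip shows at (650,237). I move to the handle.

move_arm([
  [0, 0, 0, -0.3, -0.6, 0, 40],
  [0, 0, 0, -0.5, -0.9, 0, 40],
  [0, 0, 0, -0.6, -0.9, 0, 40],
  [0, 0, 0, -0.5, -0.87, 0, 40],
  [0, 0, 0.9, 0, 0, 0, 40],
  [0, 0, 1, 0, 0, 0, 40],
  [0, 0, 1, 0, 0, 0, 40],
  [0, 0, 1, 0, 0, 0, 40],
  [0, 0, 1, 0, 0, 0, 40],
  [0, 0, 1, 0, 0, 0, 40],
])

```text
t: 18.6
tool_pos: [0.5322, -0.073, 0.1972]
orientation: [-1.341, -2.838, 0.001]
force: [0.2, 0.0, -0.2]
opening: 0.0399
gripper_force: 0.0
```

move_arm([
  [0, 0, 1, 0, 0, 0, 40],
  [0, 0, 1, 0, 0, 0, 40],
  [0, 0, 1, 0, 0, 0, 40],
  [0, 0, 0.8, 0, 0, 0, 40],
  [0, 0, 0, 0, 0, 0.5, 40],
  [0, 0, 0, 0, 0, 0.9, 40],
  [0, 0, 0, 0, 0, 0.9, 40],
  [0, 0, 0, 0, 0, 0.7, 40],
  [0, 0, 0, 0, 0, 0, 40],
  [0, 0, 0, 0, 0, 0, 40],
])

```text
t: 19.6
tool_pos: [0.5322, -0.073, 0.1229]
orientation: [-1.869, -2.523, 0.002]
force: [-0.4, 0.0, 0.9]
opening: 0.0399
gripper_force: 0.0
```

Run:
```python
from h import *
to((.5348,-.0737,.030),yaw=16.9)
c=cam('wrist','w6.png');P=cloud(c)
m=(P[...,2]>.036)&(P[...,2]<.055)&(P[...,1]<-.035)&(P[...,1]>-.12)&(P[...,0]>.5)&(P[...,0]<.57)
s=P[m];print(len(s));vx,vy,x0,y0=cv2.fitLine(s[:,:2].astype(np.float32),cv2.DIST_HUBER,0,.001,.001).ravel();print('handle',vx,vy,x0,y0,np.degrees(np.arctan2(vy,vx)))
```

```text
t 19.6 pos [ 0.5322 -0.073   0.1229] yaw 16.94 tilt 0.14 F [-0.4  0.   0.9] op 0.0399 gf 0.0 q [-0.23  0.04  1.78 -0.    1.32 -0.53]
turn z units 0.01
(0.5348, -0.0737, 0.03) shift units [-0.06  0.09  3.72]
1177
handle 0.27992138 -0.9600229 0.5320605 -0.06955667 -73.744484
```

View pics/w6.png

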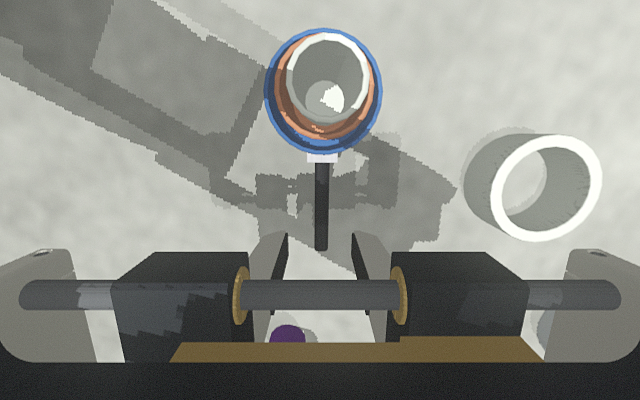

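The tumbler, can and jacket are nested (325,90), and the handle (320,205) is centred between the fingers. I descend and grip.

move_arm([
  [0, 0, 0, -0.04, 0.04, 0.3, 40],
  [0, 0, 0, 0, 0, 0.7, 40],
  [0, 0, 0, 0, 0, 0.8, 40],
  [0, 0, 0, 0, 0, 0.8, 40],
  [0, 0, 0, 0, 0, 0.7, 40],
  [0, 0, 0, 0, 0, 0.4, 40],
  [0, 0, 0, 0, 0, 0, 40],
  [0, 0, 0, 0, 0, 0, 3],
  [0, 0, 0, 0, 0, 0, 3],
  [0, 0, 0, 0, 0, 0, 3],
], force=40)

```text
t: 20.65
tool_pos: [0.5353, -0.0741, 0.0328]
orientation: [1.871, 2.522, 0.001]
force: [-0.8, -0.6, -0.1]
opening: 0.0209
gripper_force: 0.0
```

move_arm([
  [0, 0, 0, 0, 0, 0, 3],
  [0, 0, 0, 0, 0, 0, 3],
  [0, 0, 0, 0, 0, 0, 3],
  [0, 0, 0, 0, 0, 0, 3],
  [0, 0, 0, 0, 0, 0, 3],
  [0, 0, 0, 0, 0, 0, 3],
  [0, 0, 0, 0, 0, 0, 3],
  [0, 0, 0, 0, 0, 0, 3],
  [0, 0, 0, 0, 0, 0, 3],
  [0, 0, 0, 0, 0, 0, 3],
])

```text
t: 21.65
tool_pos: [0.5349, -0.0741, 0.0322]
orientation: [1.871, 2.522, 0.0]
force: [-0.8, -0.7, 5.9]
opening: 0.0119
gripper_force: 40.0
```

Run:
```python
from h import *
n=np.array([-.208,.978]);f=np.array([.5772,.209])
for d in(.015,):
    k=f-n*(.044+d+.095); print(k); to((k[0],k[1],.030),yaw=12.0)
    to((k[0],k[1],.030))
k=f-n*(.139-.02);print(k)
```

```text
[0.609232 0.058388]
t 21.65 pos [ 0.5349 -0.0741  0.0322] yaw 16.86 tilt 0.07 F [-0.8 -0.7  5.9] op 0.0119 gf 40.0 q [-0.23  0.16  1.84 -0.    1.15 -0.53]
turn z units 0.81
(np.float64(0.609232), np.float64(0.058387999999999995), 0.03) shift units [4.57 4.01 0.09]
t 21.65 pos [ 0.5349 -0.0741  0.0322] yaw 16.86 tilt 0.07 F [-0.8 -0.7  5.9] op 0.0119 gf 40.0 q [-0.23  0.16  1.84 -0.    1.15 -0.53]
(np.float64(0.609232), np.float64(0.058387999999999995), 0.03) shift units [4.21 4.38 0.09]
[0.601952 0.092618]
```

move_arm([
  [0, 0, 0, 0, 0, -0.03, 3],
  [0, 0, 0, 0, 0, 0, 3],
  [0, 0, 0, 0, 0, 0, 3],
  [0, 0, 0, 0, 0, 0, 3],
  [0, 0, 0, 0, 0, 0, 3],
  [0, 0, 0, 0, 0, 0, 3],
  [0, 0, 0, 0, 0, 0, 3],
  [0, 0, 0, 0, 0, 0, 3],
  [0, 0, 0, 0, 0, 0, 3],
  [0, 0, 0, 0, 0, 0, 3],
])

```text
t: 22.65
tool_pos: [0.5344, -0.074, 0.0324]
orientation: [1.872, 2.523, -0.0]
force: [1.6, -5.9, 0.4]
opening: 0.0115
gripper_force: 40.0
```

move_arm([
  [0, 0, 0.2, 0, 0, 0, 3],
  [0, 0, 0.2, 0, 0, 0, 3],
  [0, 0, 0.2, 0, 0, 0, 3],
  [0, 0, 0.2, 0, 0, 0, 3],
  [0, 0, 0, 0.1, 0.1, 0, 3],
  [0, 0, 0, 0.2, 0.2, 0, 3],
  [0, 0, 0, 0.3, 0.25, 0, 3],
  [0, 0, 0, 0.3, 0.25, 0, 3],
  [0, 0, 0, 0.3, 0.25, 0, 3],
  [0, 0, 0, 0.3, 0.25, 0, 3],
])

```text
t: 23.65
tool_pos: [0.5578, -0.0306, 0.0324]
orientation: [-1.977, -2.441, 0.003]
force: [-2.9, -7.2, 4.8]
opening: 0.0119
gripper_force: 40.1
```

move_arm([
  [0, 0, 0, 0.3, 0.3, 0, 3],
  [0, 0, 0, 0.3, 0.3, 0, 3],
  [0, 0, 0, 0.3, 0.3, 0, 3],
  [0, 0, 0, 0.3, 0.3, 0, 3],
  [0, 0, 0, 0.3, 0.3, 0, 3],
  [0, 0, 0, 0.3, 0.3, 0, 3],
  [0, 0, 0, 0.3, 0.25, 0, 3],
  [0, 0, 0, 0.3, 0.2, 0, 3],
  [0, 0, 0, 0.2, 0.2, 0, 3],
  [0, 0, 0, 0.1, 0.1, 0, 3],
])

```text
t: 24.65
tool_pos: [0.6058, 0.0488, 0.0323]
orientation: [-1.976, -2.441, 0.003]
force: [-5.4, -7.6, 6.5]
opening: 0.0118
gripper_force: 40.1
```

Run:
```python
from h import *
to((.6092,.0584,.032),(.602,.0926,.032),yaw=12.0)
b=cam('top');a=cam('scene')
cv2.imwrite('pics/t7.png',np.hstack([cv2.resize(b['frame'][140:260,130:290,::-1],(400,300)),cv2.resize(a['frame'][100:250,310:510,::-1],(400,300))]))
P=cloud(a)
z=P[...,2];s=P[(z>.121)&(z<.135)];s=s[(np.hypot(s[:,0]-.59,s[:,1]-.15)<.06)];print(len(s));print(cv2.minEnclosingCircle(s[:,:2].astype(np.float32)*1000) if len(s) else 0)
P=cloud(b);z=P[...,2]
for l,h in((.121,.135),(.086,.1),(.054,.066)):
    s=P[(z>l)&(z<h)];s=s[(np.hypot(s[:,0]-.589,s[:,1]-.151)<.05)];print(len(s),cv2.minEnclosingCircle(s[:,:2].astype(np.float32)*1000) if len(s) else 0)
```

```text
t 24.65 pos [0.6058 0.0488 0.0323] yaw 12.02 tilt 0.14 F [-5.4 -7.6  6.5] op 0.0118 gf 40.1 q [-0.    0.33  1.64 -0.    1.18 -0.21]
turn z units 0.0
(0.6092, 0.0584, 0.032) shift units [0.35 0.21 0.01]
(0.602, 0.0926, 0.032) shift units [1.4 0.  0. ]
194
((588.0145874023438, 143.43446350097656), 22.15302276611328)
61 ((586.6893310546875, 139.33602905273438), 20.121200561523438)
118 ((585.40625, 140.80250549316406), 30.156044006347656)
111 ((575.4966430664062, 134.06814575195312), 39.910858154296875)
```

View pics/t7.png

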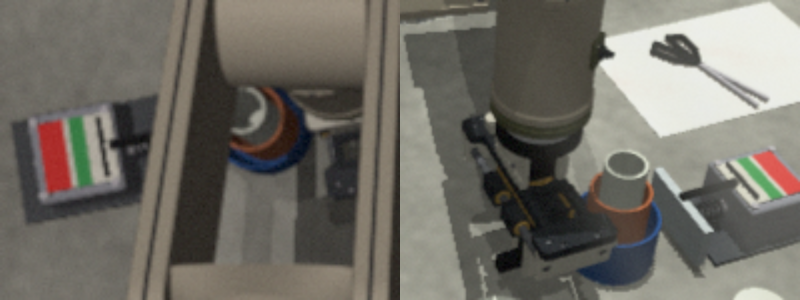

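The set stands upright (right half, 625,190) about 2 cm before the plate (685,215), and the pointer is at rest in the white. I close the gap and press partway.

move_arm([
  [0, 0, 0, 0, 0, -0.03, 3],
  [0, 0, 0, 0.1, 0.05, 0, 3],
  [0, 0, 0, 0.2, 0.1, 0, 3],
  [0, 0, 0, 0.2, 0.05, 0, 3],
  [0, 0, 0, 0.2, 0, 0, 3],
  [0, 0, 0, 0.2, 0, 0, 3],
  [0, 0, 0, 0.2, 0, 0, 3],
  [0, 0, 0, 0.1, 0, 0, 3],
  [0, 0, 0, 0.1, 0, 0, 3],
  [0, 0, 0, 0, 0, 0, 3],
])

```text
t: 25.75
tool_pos: [0.6045, 0.0818, 0.033]
orientation: [1.976, 2.443, -0.001]
force: [1.5, -3.8, -3.1]
opening: 0.0116
gripper_force: 40.0
```

```bash
cat > g.py <<'E'
from h import *
def look(name=None):
    s=read_state();p=np.array(s['tool_pos'])[:2];n=np.array([-.208,.978]);f=np.array([.5772,.209])
    d=p+n*.095-f; print('geom: gauge',(d@n+.044).round(4),'lat',(d@[.978,.208]).round(4),'push',np.round(-np.array(s['force'][:2])@n,1))
    to()
    b=cam('top');P=cloud(b);hsv=cv2.cvtColor(b['frame'],cv2.COLOR_RGB2HSV);H,S,V=[hsv[...,i] for i in range(3)]
    reg=np.zeros(H.shape,bool);reg[170:235,130:200]=1
    c=np.array([.5772,.209])
    def X(m):
        v,u=np.nonzero(m);q=np.array([ray(b,i,j,.06)[:2] for i,j in zip(u,v)])-c; x=q@n;y=q@[.978,.208];k=(abs(y)<.03);return x[k],y[k]
    gx,_=X(reg&(H>45)&(H<80)&(S>100));rx,_=X(reg&((H<8)|(H>172))&(S>120));kx,ky=X(reg&(V<45))
    k=(kx>rx.min()-.02)&(kx<rx.max()) if len(rx) else kx>0
    print('green',gx.min(),gx.max(),'red',rx.min(),rx.max()); 
    kk=kx[(abs(ky)>.006)&(kx>gx.min()-.016)&(kx<rx.max())];print('bar px',len(kk),np.percentile(kk,[5,50,95]).round(4) if len(kk) else '')
    a=cam('scene');q=np.hstack([cv2.resize(b['frame'][165:235,130:270,::-1],(400,200)),cv2.resize(a['frame'][120:220,400:540,::-1],(280,200))])
    if name:cv2.imwrite('pics/'+name,q)
E
python3 -c "
from g import *
look('g1.png')"
```

```text
geom: gauge 0.0089 lat 0.0003 push 4.0
t 25.75 pos [0.6045 0.0818 0.033 ] yaw 12.07 tilt 0.02 F [ 1.5 -3.8 -3.1] op 0.0116 gf 40.0 q [ 0.05  0.33  1.63 -0.    1.18 -0.16]
green 0.09178651291762539 0.10256582596126873 red 0.10988435909152174 0.13195201724832026
bar px 0
```

```bash
cat > g2.py <<'E'
from h import *
n=np.array([-.208,.978]);c=np.array([.5772,.209]);t=np.array([.978,.208])
def prof(name,zs=.06):
    b=cam(name);F=cv2.cvtColor(b['frame'],cv2.COLOR_RGB2BGR)
    out=[]
    xs=np.arange(.066,.125,.001)
    K=np.array([[b['fx'],0,b['cx']],[0,b['fy'],b['cy']],[0,0,1]])
    for x in xs:
        w=[np.r_[c+n*x+t*y,zs] for y in np.r_[np.arange(-.02,-.005,.001),np.arange(.006,.02,.001)]]
        uv,_=cv2.projectPoints(np.array(w),b['rvec'],b['tvec'],K,None);uv=uv[:,0].astype(np.float32)
        v=cv2.remap(b['frame'],uv[:,0].copy(),uv[:,1].copy(),cv2.INTER_LINEAR)
        out.append(v.reshape(-1,3).mean(0))
    out=np.array(out);print(name);print(' '.join(f"{int(x*1000)}:{int(o[0])}/{int(o[1])}/{int(o[2])}" for x,o in zip(xs,out)))
E
python3 - <<'E'
from g2 import *
prof('top');prof('scene')
E
```

```text
top
66:120/112/99 67:116/108/96 68:111/104/93 69:111/104/93 70:111/104/93 71:112/104/93 72:118/110/98 73:125/117/103 74:130/121/107 75:134/125/111 76:139/130/116 77:143/135/122 78:147/139/126 79:150/142/129 80:148/141/128 81:140/133/121 82:125/119/108 83:107/101/92 84:89/84/77 85:85/80/74 86:96/93/86 87:117/115/107 88:132/135/121 89:131/143/122 90:119/143/114 91:99/138/100 92:78/131/85 93:64/127/75 94:57/125/70 95:55/124/69 96:55/124/69 97:54/123/68 98:54/124/68 99:55/124/69 100:56/125/70 101:62/126/73 102:74/130/82 103:97/138/99 104:125/148/120 105:147/157/137 106:161/161/146 107:169/156/145 108:172/141/132 109:173/119/112 110:173/94/88 111:172/69/65 112:173/53/50 113:173/46/44 114:173/44/42 115:173/43/41 116:173/44/41 117:173/45/42 118:173/45/42 119:173/45/42 120:173/45/42 121:173/45/42 122:173/45/42 123:173/45/42 124:173/45/42
scene
66:180/179/166 67:191/190/175 68:195/194/179 69:196/195/180 70:195/195/180 71:196/195/180 72:196/195/181 73:197/196/181 74:198/197/182 75:198/198/183 76:199/198/183 77:198/197/183 78:197/196/181 79:195/194/180 80:190/190/175 81:177/177/164 82:155/155/143 83:128/128/119 84:105/105/98 85:91/91/84 86:86/87/80 87:88/94/83 88:94/109/91 89:100/129/100 90:104/149/106 91:102/162/108 92:97/167/105 93:93/168/102 94:92/168/100 95:91/168/100 96:91/168/101 97:91/168/101 98:91/168/101 99:92/168/101 100:94/169/102 101:100/171/107 102:114/176/118 103:136/185/135 104:163/195/157 105:188/203/175 106:206/205/184 107:215/197/180 108:219/177/163 109:220/150/138 110:221/123/113 111:222/103/95 112:222/93/86 113:223/89/83 114:223/88/82 115:223/89/82 116:223/89/82 117:223/89/82 118:223/89/82 119:223/89/81 120:223/88/81 121:222/88/80 122:222/88/81 123:222/88/81 124:223/88/81
```

The gauge reads about 0.0095 (bar far edge about 86 mm, green band 90–103 mm). I press about 10 mm more, slowly.

move_arm([
  [0, 0, 0, 0, 0, 0.015, 3],
  [0, 0, 0, 0.06, 0, 0, 3],
  [0, 0, 0, 0.06, 0, 0, 3],
  [0, 0, 0, 0.06, 0, 0, 3],
  [0, 0, 0, 0.06, 0, 0, 3],
  [0, 0, 0, 0.06, 0, 0, 3],
  [0, 0, 0, 0.06, 0, 0, 3],
  [0, 0, 0, 0.05, 0, 0, 3],
  [0, 0, 0, 0, 0, 0, 3],
  [0, 0, 0, 0, 0, 0, 3],
])

```text
t: 26.95
tool_pos: [0.6029, 0.0903, 0.033]
orientation: [1.975, 2.441, -0.002]
force: [1.5, -9.3, -3.1]
opening: 0.0118
gripper_force: 40.0
```

move_arm([
  [0, 0, 0, 0, 0, 0, 3],
  [0, 0, 0, 0, 0, 0, 3],
  [0, 0, 0, 0, 0, 0, 3],
  [0, 0, 0, 0, 0, 0, 3],
  [0, 0, 0, 0, 0, 0, 3],
  [0, 0, 0, 0, 0, 0, 3],
  [0, 0, 0, 0, 0, 0, 3],
  [0, 0, 0, 0, 0, 0, 3],
  [0, 0, 0, 0, 0, 0, 3],
  [0, 0, 0, 0, 0, 0, 3],
])

```text
t: 27.95
tool_pos: [0.6029, 0.0903, 0.0329]
orientation: [1.975, 2.441, -0.002]
force: [1.4, -9.5, -3.1]
opening: 0.0115
gripper_force: 40.0
```

Run:
```python
from g2 import *
prof('top')
to()
s=read_state();p=np.array(s['tool_pos'])[:2];d=p+n*.095-c;print('gauge',d@n+.044,'lat',d@t)
for nm in('scene','top'):
    P=cloud(cam(nm));z=P[...,2];k=p+n*.095
    for l,h,r in((.122,.135,.03),(.088,.1,.04),(.052,.064,.05)):
        s=P[(z>l)&(z<h)];s=s[np.hypot(*(s[:,:2]-k).T)<r]
        if len(s)>3:print(nm,l,len(s),np.round(cv2.minEnclosingCircle(s[:,:2].astype(np.float32)*1000)[0],1),'zmed',np.median(s[:,2]).round(4),'exp',k.round(4))
    s=P[(z>.035)&(z<.062)];q=(s[:,:2]-c);x=q@n;y=q@t;m=(x>-.01)&(x<.04)&(abs(y)>.03)&(abs(y)<.055)
    print(nm,'plate x',np.percentile(x[m],[2,10,50]) if m.any() else 0)
```

```text
top
66:111/103/91 67:118/110/97 68:125/117/103 69:130/122/108 70:133/124/110 71:132/124/109 72:128/120/106 73:123/115/101 74:116/109/97 75:110/103/92 76:110/103/93 77:114/107/96 78:116/109/98 79:119/111/99 80:120/112/100 81:117/109/96 82:112/105/93 83:111/104/92 84:111/104/92 85:112/105/93 86:119/111/99 87:126/118/104 88:129/122/107 89:129/122/107 90:125/119/104 91:117/112/97 92:107/103/89 93:97/95/82 94:90/94/77 95:88/101/78 96:89/111/81 97:86/118/82 98:80/121/80 99:72/121/76 100:65/122/73 101:65/124/75 102:76/129/83 103:98/138/100 104:125/148/120 105:147/157/137 106:162/161/147 107:170/156/145 108:173/141/132 109:173/120/112 110:174/94/88 111:174/70/66 112:174/54/51 113:174/46/43 114:174/43/41 115:174/43/41 116:174/44/42 117:174/45/42 118:174/45/42 119:174/45/42 120:174/45/42 121:174/45/42 122:174/45/42 123:174/44/42 124:174/44/42
t 28.0 pos [0.6029 0.0903 0.0329] yaw 12.03 tilt 0.11 F [ 1.6 -8.8 -3.8] op 0.012 gf 40.0 q [ 0.07  0.33  1.63 -0.    1.18 -0.14]
gauge 0.017573434172179513 lat 0.00047618621560304645
scene 0.122 170 [585.7 184.3] zmed 0.1271 exp [0.5832 0.1832]
scene 0.088 249 [585.4 183.8] zmed 0.0928 exp [0.5832 0.1832]
scene 0.052 195 [584.6 188.1] zmed 0.0579 exp [0.5832 0.1832]
scene plate x [-0.00782246 -0.00313972  0.01817791]
top 0.122 59 [584.5 182.5] zmed 0.128 exp [0.5832 0.1832]
top 0.088 131 [582.2 182.3] zmed 0.0932 exp [0.5832 0.1832]
top 0.052 142 [566.6 180.8] zmed 0.0582 exp [0.5832 0.1832]
top plate x [-0.00808293 -0.00327673  0.01827783]
```

Gauge is about 0.018 with a push of about 9 N. The set is nested with rims at 128, 93 and 58 mm, and it is centred and square. Handing in.

```bash
python3 -c "
from plant import *
print(close_job())"
```

```text
the job is handed in; nothing more can be done
None
```

The job is handed in, with no verdict returned yet: the tumbler stands in the can in the jacket, held by the handle, centred and square on the plate; the gauge is at about 0.018 m, inside the green band, with a push of about 9 N, and the arm was never near the jar or tape roll.

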